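# Bolt down the sprung lid of a parts display case

## Task

Lock the stall's display case: press its sprung, ajar lid down by the bolt's upright tab and push the bolt across until its tip is fully home in the keeper, so that the lid stays down by itself. The keeper's height is set by hand and differs each time, so work gently by feel and do not ram the bolt against the keeper or its blind end. Then let go, leaving the wrench, can and collar beside the case where they are.

Things in the scene. Friction and masses are not known exactly. Their poses are not given: they have to be found in the camera images.
- case: The display case: open grey plastic box 320 mm deep (x), 400 wide (y), 110 high, fixed on the table. Origin: centre of its underside. Its own +x points to the lid's hinges (line at x = +160, z = 116 mm), -x is the front with the bolt; the bolt slides towards its own +y, where the keeper is.
- lid_front (a point): Middle of the front rail's top face on the lid (clear pane in a 10 mm thick aluminium frame, hinged at the case's far side); 300 mm from the hinge line, straight in front of it. With the lid down on its stop it is 124 mm above the table. Spring hinges hold the lid ajar with it 27 to 33 mm higher; pressing there takes about 0.27 N per mm, 9 N at most. Bolted, it is 0.5 to 20 mm up.
- bolt (a joint): Bolt travel, m, along the case's +y. Starts at 0 to 0.010; at 0.016 the tip reaches the keeper's face, at 0.046 the hole's blind end (fully home). Friction about 1 N. Steel rod 12 mm across, 176 long, square-ended, in two straps on the lid's front rail; its axis is over lid_front's line, 13 mm above the lid's top face.
- bolt_grip (a point): Where to hold the bolt's upright tab: steel plate 12 mm thick along the bolt (case's y), 22 wide (x), its top 50 mm above the bolt's axis. The point is mid-plate, 15 mm below its top, 35 above the bolt's axis; it moves with lid and bolt. The straps' tops are 10 mm above the axis, leaving 25 mm of tab free below the point; above them over 40 mm are clear on both sides.
- keeper: Bracket on the case's +y end wall with a steel block 46 (x) x 34 (y) x 51 mm; its hole, 22 wide (x), 15 high, 30 deep, faces the bolt. Origin: on the wall, at the bolt axis' height with the lid down on its stop; the block's face is 12 mm further along +y. The block is fixed by hand in slots: its hole's middle is 2 to 18 mm above this origin, new at every start, not in this pose: feel.
- wrench_mid (a point): Bystander: a steel wrench about 160 mm long lying flat on the table; point at its middle on the underside.
- can: Bystander: a grey can, 60 mm across, 110 mm high, upright. Origin: centre of its underside.
- collar: Bystander: a steel ring 64 mm across, 24 mm high, flat on the table. Origin: centre of its underside.

How it is judged:
By the outcome, as a careful person would: the job done as asked, in the order asked, and still so for the second after the job is handed in, with the robot touching nothing.
It also fails if it takes over 64 s, if anything falls off the work surface, if the arm or the gripper's body presses on something with over 40 N, if the wrist force passes 120 N, or if a joint passes its speed limit or range.

## Robot

A 7-joint arm with a two-finger parallel gripper is mounted at the origin on the work surface. World frame = base frame: x ahead of the robot, y to its left, z up, the work surface at z = 0. Lengths are in m, angles in degrees, forces in N, time in s.
With the tool pointing down it reaches from about 0.425 to 0.925 m from the base axis. Payload 6.8 kg.
Tool frame: the origin (TCP) lies at the very end of the fingers, on their centre line; the grasp point (between the pads) lies 19 mm behind it; z points along the fingers, x is the direction in which the jaws open and shut, and the axes are right-handed (so a half turn about z gives the same grasp; the last joint's range is limited). The gripper opens to 85 mm and grips with 20 to 120 N. Pads are 22 mm wide; open, the fingers measure 114 mm over their backs; the gripper's body (76 mm by 85 mm) begins 54 mm behind the grasp point. The pads swing forward as they close: fully open they stand 13 mm farther back than shut.
Start: joints at [60.499, 27.33, 1.283, 89.118, -0.659, 63.558, -4.761], TCP at [0.267, -0.62, 0.231] pointing down, gripper open.
Joint ranges: [-169.35, 169.35], [-19.33, 120.38], [-80.79, 83.38], [13.8, 139.57], [-78.32, 258.32], [9.67, 109.79], [-169.56, 169.56]. Speed limits (degrees/s): [136.94, 136.94, 180, 180, 180, 180, 180].

## Interface

Orientations are given as a 3x3 rotation matrix whose columns are the frame's x, y, z axes.
In Python, from bench import telemetry, optics, job gives the robot as it stands.
- The arm moves only by the shell command python3 -m creep 'ROWS' [FORCE]. ROWS is JSON, a list of rows, each an object of numbers: "x", "y", "z": the shift along the tool's x, y, z in m; "spin": the turn about the tool's z in units of 6 degrees (1.0 is 6 degrees); "claw": the closure in counts, from 0 (fully open) to 255 (shut). In form: [{"x": .., "y": .., "z": .., "spin": .., "claw": ..}, ...]. A call has 1 to 20 rows; each row is the pose to reach, as a shift and turn from the pose measured when the call began, along the tool's axes at that moment; what a row does not reach only later rows make up. A row lasts 1/12 s, in which the tool goes at most 41.7 mm and 7.16 degrees, less where a joint would pass 70% of its speed; a pose out of reach is approached as far as the arm can. A call with a gripper value outside its range is refused whole. The fingers move at their own pace and stop on an object; FORCE is the grip in N (left out, the last holds). Time passes only in rows, so rows that repeat a pose let the fingers close. It gives the time, the measured TCP pose, the force and the opening at its end, in the units of the state.
- telemetry.get_obs(): the state, without advancing time (a new reading comes with each control period).
- optics.get_image(name): name is "scene" or "top" or "wrist"; returns (picture, depth): 384x512x3 uint8, red, green, blue; 384x512 float32, m along the optical axis (not along the pixel's ray), 0 where there is no reading.
- optics.get_calibration(name): a dict with "fx", "fy", "cx", "cy" (pixels), "camera_from_world" (4x4, takes a point from world to camera coordinates). Camera axes: x right, y up, looking along -z (the intrinsics and any distortion apply to the point x, -y, -z); pixel columns grow to the right and rows downward; lengths in m; the calibration is good to about 2 mm. A picture is of the moment at which its call begins: read the wrist's pose just before it. get_calibration takes no time and is no camera call; for the wrist camera it gives the pose at the moment of the call.
- job.close_job(): hands the job in, once; it reports no verdict.
The state is a dict: "clock": time; "q": joint angles; "qvel": joint speeds; "joint_torque": joint torques, N m; "tcp_pos": TCP position; "tool_rot": TCP orientation; "wrist_force": force on the tool from outside, world axes, zero at the start; "ft_torque": the same for the moment, N m; "gripper_width": opening from 0.0 (shut) to 1.0 (fully open).
Only numpy, scipy, OpenCV 4.12 (cv2) and the standard library are available. Lean on these libraries where they do the work, as an engineer would, in place of code of your own. Each camera call takes 0.05 s, during which the arm holds its last target. There are 200 camera calls.

## Working session

There is one attempt and no reset: what is moved stays moved. The work goes in short steps, Python scripts to look and compute and a shell command to move; the robot and the scene stay as the last step left them, time stands still between calls to the robot, and variables do not carry over. Pictures are saved under pics/ and viewed, about 8 in all and at most 12, crops included, and the job is handed in when it is done.

```bash
mkdir -p pics; ls
cat > h.py <<'E'
import numpy as np,cv2
from bench import telemetry,optics,job
def grab(n,f):
    im,d=optics.get_image(n); c=optics.get_calibration(n)
    cv2.imwrite(f'pics/{f}.png',im[:,:,::-1]); np.savez(f'pics/{f}.npz',im=im,d=d,**{k:np.array(v) for k,v in c.items()})
    return im,d,c
def world(c,u,v,d):
    T=np.linalg.inv(np.array(c['camera_from_world']))
    x=(np.asarray(u)-c['cx'])/c['fx']*d; y=(np.asarray(v)-c['cy'])/c['fy']*d
    P=np.stack([x,-y,-np.asarray(d),np.ones_like(x)],-1)
    return (P@T.T)[...,:3]
def load(f): 
    z=np.load(f'pics/{f}.npz'); return z['im'],z['d'],{k:z[k] for k in z.files}
E
python3 - <<'E'
from h import *
o=telemetry.get_obs()
for k,v in o.items(): print(k,np.round(v,3).tolist())
for n in ('scene','top'):
    im,d,c=grab(n,n+'1'); print(n,{k:np.round(v,3).tolist() for k,v in c.items()})
a=cv2.imread('pics/scene1.png');b=cv2.imread('pics/top1.png')
cv2.imwrite('pics/both1.png',cv2.resize(np.vstack([a,b]),None,fx=.78,fy=.78))
E
```

```text
pics
clock 0.0
q [60.501, 27.376, 1.279, 89.178, -0.659, 63.558, -4.76]
qvel [-0.03, 0.051, -0.067, -0.034, -0.063, -0.045, 0.006]
joint_torque [0.001, -59.645, 1.608, -28.119, 0.012, 0.009, 0.0]
tcp_pos [0.267, -0.619, 0.23]
tool_rot [[0.396, -0.918, -0.001], [-0.918, -0.396, 0.002], [-0.002, 0.0, -1.0]]
wrist_force [0.361, 0.574, -0.038]
ft_torque [0.027, 0.038, 0.008]
gripper_width 0.999
scene {'fx': 361.191, 'fy': 361.191, 'cx': 250.513, 'cy': 189.453, 'camera_from_world': [[-0.577, 0.817, -0.011, 0.299], [-0.62, -0.428, 0.658, 0.25], [0.532, 0.386, 0.753, -1.58], [0.0, 0.0, 0.0, 1.0]]}
top {'fx': 348.663, 'fy': 348.663, 'cx': 261.293, 'cy': 189.796, 'camera_from_world': [[0.004, -1.0, 0.023, 0.007], [0.999, 0.005, 0.05, -0.519], [-0.05, 0.023, 0.998, -1.119], [0.0, 0.0, 0.0, 1.0]]}
```

View pics/both1.png

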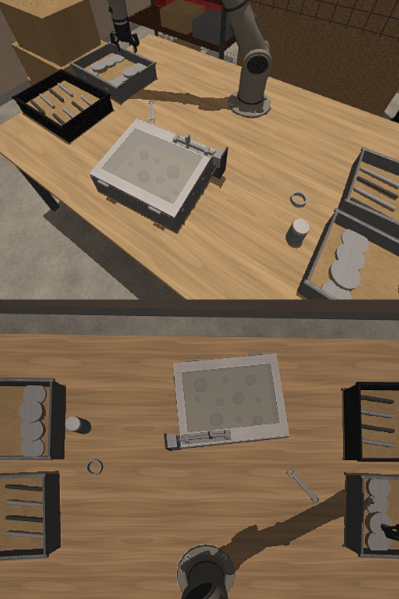

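The pictures show the case ahead of the robot. In the top view its front rail is at about full-res (295,178), the keeper block is at (220,180), and the wrench, can and collar are well clear.

Run:
```python
from h import *
im,d,c=load('top1')
cv2.imwrite('pics/crop_top.png',cv2.resize(im[60:200,200:385,::-1],None,fx=4,fy=4,interpolation=cv2.INTER_CUBIC))
v,u=np.mgrid[0:384,0:512]; P=world(c,u,v,d)
s=(slice(60,200),slice(200,385)); Q=P[s][d[s]>0]
for v_ in range(160,192,2):
    print(v_,[ '%d'%(1000*P[v_,u_,2]) for u_ in range(208,320,3)])
print(np.round(P[180,220],3),np.round(P[176,260],3),np.round(P[172,350],3))
```

```text
160 ['0', '3', '3', '1', '-1', '0', '2', '149', '148', '153', '150', '147', '144', '143', '149', '148', '148', '148', '143', '147', '146', '147', '146', '149', '147', '148', '147', '148', '147', '148', '148', '152', '149', '150', '150', '151', '148', '149']
162 ['1', '1', '-1', '0', '2', '2', '1', '1', '149', '154', '150', '147', '148', '145', '149', '147', '146', '150', '147', '145', '147', '146', '149', '148', '152', '149', '150', '149', '149', '149', '148', '150', '149', '147', '149', '150', '153', '154']
164 ['2', '0', '0', '-2', '0', '-1', '1', '2', '149', '151', '149', '149', '150', '152', '147', '150', '147', '149', '147', '147', '152', '152', '148', '152', '152', '153', '150', '150', '149', '151', '152', '154', '152', '151', '153', '155', '154', '152']
166 ['1', '0', '2', '0', '-2', '-1', '0', '2', '152', '149', '148', '149', '146', '148', '148', '151', '146', '149', '148', '149', '149', '148', '149', '151', '156', '150', '154', '156', '153', '154', '154', '153', '150', '153', '153', '151', '152', '151']
168 ['2', '0', '2', '3', '-1', '-2', '1', '-4', '151', '154', '154', '15
[... 2350 characters left out ...]
, '159', '155', '157', '156', '158', '156', '155', '1143', '158', '158', '155', '149', '139', '135', '132', '126', '2', '-1', '3', '3', '0', '-1', '-1', '2', '-2', '0', '-3', '3', '-2', '1']
188 ['1', '-4', '186', '178', '177', '176', '176', '53', '160', '158', '157', '155', '151', '145', '140', '134', '129', '121', '0', '3', '4', '1', '2', '0', '0', '0', '2', '-2', '0', '1', '2', '-2', '0', '-3', '2', '-1', '-1', '1']
190 ['-2', '2', '195', '137', '57', '56', '53', '57', '139', '132', '127', '1', '1', '1', '2', '2', '-1', '3', '0', '4', '3', '0', '1', '-2', '0', '-1', '-3', '1', '3', '4', '6', '0', '0', '2', '5', '-2', '1', '0']
[0.537 0.128 0.177] [0.55  0.017 0.17 ] [ 0.564 -0.241  0.155]
```

View pics/crop_top.png

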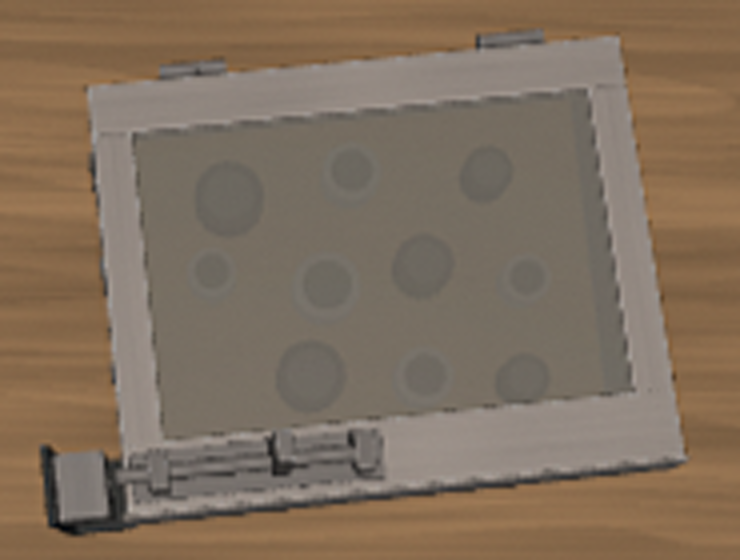

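The front rail runs along the bottom. The tab is at crop (283,448), which is full-res (271,172), and the keeper block is at the left end (220,180). The depth reading puts the tab top at z≈0.217, which matches what it should be with the lid ajar.

Run:
```python
from h import *
im,d,c=load('top1')
v,u=np.mgrid[0:384,0:512]; P=world(c,u,v,d)
box=(u>195)&(u<385)&(v>50)&(v<200)
m=(box&(P[...,2]>.105)&(P[...,2]<.163)&(d>0)).astype(np.uint8)
n,l,s,ce=cv2.connectedComponentsWithStats(m); k=1+np.argmax(s[1:,4]); L=P[l==k]
r=cv2.minAreaRect(L[:,:2].astype(np.float32)); print(r, np.round(cv2.boxPoints(r),3).tolist())
t=box&(P[...,2]>.205)&(P[...,2]<.23)&(d<1.2); print('tab',t.sum(),np.round(P[t].mean(0),4),u[t].min(),u[t].max(),v[t].min(),v[t].max())
# block top
b=(u>=212)&(u<226)&(v>=174)&(v<188)&(P[...,2]>.16)&(P[...,2]<.19); print('block',b.sum(),np.round(np.median(P[b],0),4))
# lid plane fit
A=np.c_[L[:,:2],np.ones(len(L))]; 
for _ in range(3):
    co=np.linalg.lstsq(A,L[:,2],rcond=None)[0]; g=abs(A@co-L[:,2])<.005; A=A[g];L=L[g]
print('plane',co, 'yaw from gradient',np.degrees(np.arctan2(-co[1],-co[0])))
```

```text
((0.700882613658905, -0.08392445743083954), (0.340311735868454, 0.4043506979942322), 6.304791450500488) [[0.5099999904632568, 0.09799999743700027], [0.5540000200271606, -0.30399999022483826], [0.8920000195503235, -0.26600000262260437], [0.8479999899864197, 0.13600000739097595]]
tab 42 [ 0.5575 -0.0069  0.2173] 211 273 167 182
block 173 [0.5371 0.1308 0.1763]
plane [-0.10268044 -0.01042133  0.21020178] yaw from gradient 5.795268587945751
```

```bash
python3 -m creep '[{"x":0,"y":0,"z":-0.08,"spin":0,"claw":0},{"x":0,"y":0,"z":-0.08,"spin":0,"claw":0},{"x":-0.44,"y":-0.505,"z":-0.08,"spin":2.8,"claw":0},{"x":-0.44,"y":-0.505,"z":-0.08,"spin":2.8,"claw":0},{"x":-0.44,"y":-0.505,"z":-0.08,"spin":2.8,"claw":0},{"x":-0.44,"y":-0.505,"z":-0.08,"spin":2.8,"claw":0},{"x":-0.44,"y":-0.505,"z":-0.08,"spin":2.8,"claw":0},{"x":-0.44,"y":-0.505,"z":-0.08,"spin":2.8,"claw":0},{"x":-0.44,"y":-0.505,"z":-0.08,"spin":2.8,"claw":0},{"x":-0.44,"y":-0.505,"z":-0.08,"spin":2.8,"claw":0},{"x":-0.44,"y":-0.505,"z":-0.08,"spin":2.8,"claw":0},{"x":-0.44,"y":-0.505,"z":-0.08,"spin":2.8,"claw":0},{"x":-0.44,"y":-0.505,"z":-0.08,"spin":2.8,"claw":0},{"x":-0.44,"y":-0.505,"z":-0.08,"spin":2.8,"claw":0},{"x":-0.44,"y":-0.505,"z":-0.08,"spin":2.8,"claw":0},{"x":-0.44,"y":-0.505,"z":-0.08,"spin":2.8,"claw":0},{"x":-0.44,"y":-0.505,"z":-0.08,"spin":2.8,"claw":0},{"x":-0.44,"y":-0.505,"z":-0.08,"spin":2.8,"claw":0},{"x":-0.44,"y":-0.505,"z":-0.08,"spin":2.8,"claw":0},{"x":-0.44,"y":-0.505,"z":-0.08,"spin":2.8,"claw":0}]' 30
python3 - <<'E'
from h import *
print(telemetry.get_obs())
grab('wrist','w1')
E
```

```text
clock: 1.77
tcp_pos: [0.557, -0.012, 0.3105]
tool_rot: [[0.119, -0.993, -0.002], [-0.993, -0.119, 0.003], [-0.003, 0.001, -1.0]]
wrist_force: [-0.1, -0.4, -0.0]
gripper_width: 1.004
{'clock': 1.7667, 'q': array([ 10.73532904,  13.63044326, -18.94581329,  98.71287231,
         4.53308185,  68.49941539, -92.52185523]), 'qvel': array([ 2.75713865, -1.17757902,  3.74097562,  1.31927619,  0.72528537,
        0.42161468,  1.32735551]), 'joint_torque': array([ -2.07598396, -44.12407637,  -3.30234624, -29.66536582,
        -0.21235209,  -0.11020361,  -0.26427196]), 'tcp_pos': array([ 0.55699324, -0.01203832,  0.31052951]), 'tool_rot': array([[ 0.1194621 , -0.9928375 , -0.00158173],
       [-0.99283433, -0.11946617,  0.00279856],
       [-0.00296748,  0.00123607, -0.99999483]]), 'wrist_force': array([-0.05943559, -0.37175092, -0.01489127]), 'ft_torque': array([-0.05162116, -0.04120888, -0.0343944 ]), 'gripper_width': 1.004074443680919}
```

View pics/w1.png

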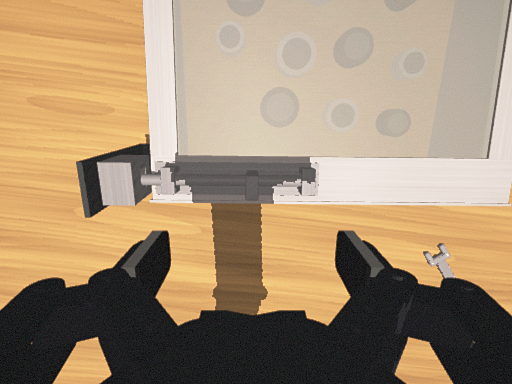

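The wrist view shows the case nearly square to the tool. The tab top is in shadow at about (252,185), the keeper block top is at about (117,183), and the bolt rod tip is at about (147,180).

Run:
```python
from h import *
im,d,c=load('w1')
v,u=np.mgrid[0:384,0:512]; P=world(c,u,v,d)
t=(u>225)&(u<285)&(v>150)&(v<215)&(P[...,2]>.205)&(P[...,2]<.23)
q=P[t]; print('tab',t.sum(),np.round(np.median(q,0),4),np.round(np.percentile(q,[5,95],axis=0),4).tolist(),u[t].min(),u[t].max(),v[t].min(),v[t].max(), cv2.minAreaRect(q[:,:2].astype(np.float32)*1000))
b=(u>95)&(u<150)&(v>150)&(v<215)&(P[...,2]>.165)&(P[...,2]<.19)
n,l,s,_=cv2.connectedComponentsWithStats(b.astype(np.uint8)); k=1+np.argmax(s[1:,4]); q=P[l==k]
print('block',len(q),np.round(np.median(q,0),4),cv2.minAreaRect(q[:,:2].astype(np.float32)*1000))
# front lid edge row for several columns: transition of z
E_=[]
for uu in range(330,500,10):
    col=P[170:230,uu,2]; k=np.where(col>.13)[0].max(); E_.append(P[170+k,uu])
E_=np.array(E_); f=np.polyfit(E_[:,1],E_[:,0],1); print('edge slope yaw',np.degrees(np.arctan(-f[0])),E_[:,2].mean()); 
m=(u>330)&(u<490)&(v>165)&(v<195); print('rail',np.round(np.median(P[m],0),4))
r=(u>141)&(u<152)&(v>172)&(v<188); print('rodish',np.round(P[178:183,140:156:2,2],3).tolist())
```

```text
tab 354 [ 0.5588 -0.0129  0.2174] [[0.5486, -0.0185, 0.2137], [0.5681, -0.0074, 0.219]] 245 258 174 199 ((558.2295532226562, -12.933493614196777), (21.193836212158203, 11.614376068115234), 6.488256454467773)
block 1888 [0.5344 0.1274 0.1754] ((534.820556640625, 126.6927261352539), (55.65581130981445, 37.22753143310547), 8.291916847229004)
edge slope yaw -12.39729482545602 0.19297606929584768
rail [ 0.5698 -0.1877  0.1552]
rodish [[0.155, 0.173, 0.173, 0.174, 0.173, 0.174, 0.173, 0.174], [0.155, 0.173, 0.173, 0.173, 0.174, 0.173, 0.173, 0.173], [0.156, 0.174, 0.174, 0.174, 0.174, 0.173, 0.172, 0.174], [0.154, 0.173, 0.173, 0.174, 0.173, 0.174, 0.173, 0.174], [0.157, 0.173, 0.173, 0.173, 0.174, 0.174, 0.173, 0.174]]
```

```bash
python3 -m creep '[{"x":0.001,"y":-0.0015,"z":0.04,"spin":0,"claw":0},{"x":0.001,"y":-0.0015,"z":0.075,"spin":0,"claw":0},{"x":0.001,"y":-0.0015,"z":0.1,"spin":0,"claw":0},{"x":0.001,"y":-0.0015,"z":0.115,"spin":0,"claw":0},{"x":0.001,"y":-0.0015,"z":0.125,"spin":0,"claw":0},{"x":0.001,"y":-0.0015,"z":0.125,"spin":0,"claw":0},{"x":0.001,"y":-0.0015,"z":0.125,"spin":0,"claw":0},{"x":0.001,"y":-0.0015,"z":0.125,"spin":0,"claw":0}]' 40
python3 -m creep '[{"x":0,"y":0,"z":0,"spin":0,"claw":120},{"x":0,"y":0,"z":0,"spin":0,"claw":180},{"x":0,"y":0,"z":0,"spin":0,"claw":255},{"x":0,"y":0,"z":0,"spin":0,"claw":255},{"x":0,"y":0,"z":0,"spin":0,"claw":255},{"x":0,"y":0,"z":0,"spin":0,"claw":255},{"x":0,"y":0,"z":0,"spin":0,"claw":255},{"x":0,"y":0,"z":0,"spin":0,"claw":255},{"x":0,"y":0,"z":0,"spin":0,"claw":255},{"x":0,"y":0,"z":0,"spin":0,"claw":255},{"x":0,"y":0,"z":0,"spin":0,"claw":255},{"x":0,"y":0,"z":0,"spin":0,"claw":255}]' 40
```

```text
clock: 2.48
tcp_pos: [0.5586, -0.0162, 0.1868]
tool_rot: [[0.115, -0.993, 0.0], [-0.993, -0.115, 0.001], [-0.001, -0.0, -1.0]]
wrist_force: [0.8, -0.0, -0.1]
gripper_width: 0.999
clock: 3.48
tcp_pos: [0.5585, -0.0161, 0.1868]
tool_rot: [[0.115, -0.993, -0.0], [-0.993, -0.115, 0.001], [-0.001, -0.0, -1.0]]
wrist_force: [-1.4, 1.0, 0.8]
gripper_width: 0.131
```

```bash
python3 -m creep '[{"x":0,"y":0.001,"z":0.004,"spin":0,"claw":255},{"x":0,"y":0.002,"z":0.008,"spin":0,"claw":255},{"x":0,"y":0.0035,"z":0.012,"spin":0,"claw":255},{"x":0,"y":0.005,"z":0.0165,"spin":0,"claw":255},{"x":0,"y":0.005,"z":0.018,"spin":0,"claw":255},{"x":0,"y":0.005,"z":0.018,"spin":0,"claw":255},{"x":0,"y":0.005,"z":0.018,"spin":0,"claw":255},{"x":0,"y":0.005,"z":0.018,"spin":0,"claw":255}]' 40
python3 - <<'E'
from h import *
im,d,c=grab('wrist','w2'); cv2.imwrite('pics/w2c.png',cv2.resize(im[:,:,::-1],(768,576)))
E
```

```text
clock: 4.15
tcp_pos: [0.5539, -0.0167, 0.1691]
tool_rot: [[0.114, -0.993, 0.001], [-0.993, -0.114, 0.001], [-0.001, -0.001, -1.0]]
wrist_force: [-1.8, 0.3, 6.3]
gripper_width: 0.133
```

View pics/w2c.png

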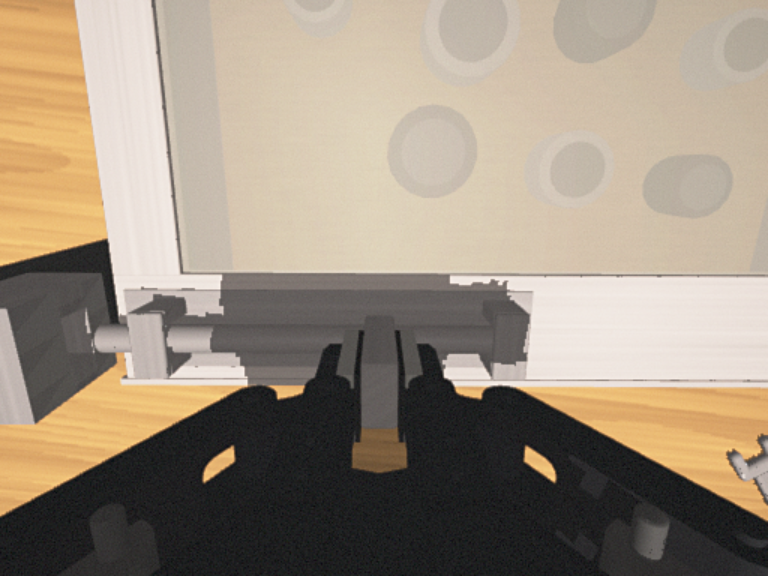

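The wrist view shows the tab held centrally between the fingers and the lid partly down. The rod tip at (95,338) faces the keeper, whose hole shows at about (75,330). I'll check the block and hole heights with depth and a zoom.

Run:
```python
from h import *
im,d,c=load('w2')
cv2.imwrite('pics/w2z.png',cv2.resize(im[170:290,0:130,::-1],None,fx=6,fy=5,interpolation=cv2.INTER_CUBIC)[:600,:780])
v,u=np.mgrid[0:384,0:512]; P=world(c,u,v,d)
o=telemetry.get_obs(); th=np.radians(6.4); ey=np.array([-np.sin(th),np.cos(th)]); ex=np.array([np.cos(th),np.sin(th)])
g=o['tcp_pos'][:2]
for v_ in range(184,256,4):
    print(v_,' '.join('%d/%d'%(1000*(P[v_,w,:2]-g)@ey,1000*P[v_,w,2]) for w in range(36,92,4)))
m=(u>65)&(u<82)&(v>220)&(v<232);
```

```text
184 146/132 144/131 140/132 139/130 135/131 132/132 130/132 130/128 163/75 164/69 116/135 114/135 111/136 109/135
188 137/143 136/141 134/141 131/141 129/140 129/136 130/132 129/130 130/124 164/70 117/135 114/135 110/138 108/137
192 132/150 130/149 129/147 129/144 129/140 129/138 130/133 130/129 130/125 164/70 164/65 114/136 112/136 109/136
196 130/153 130/150 130/147 129/145 130/141 130/137 130/133 130/130 130/126 164/72 164/67 115/135 0/311 109/137
200 131/153 130/151 129/149 130/144 130/141 130/138 130/134 130/130 130/126 163/74 164/68 116/135 112/137 110/136
204 128/156 130/152 129/149 130/145 130/142 130/139 129/136 130/131 130/126 164/73 164/67 115/137 113/137 110/137
208 129/155 130/152 131/148 130/146 134/137 130/139 129/136 130/132 130/128 164/75 164/69 116/136 112/137 97/157
212 130/156 131/152 138/139 136/138 134/138 131/138 129/137 129/134 130/129 129/126 164/70 116/137 99/159 96/159
216 129/157 130/153 139/139 137/138 135/137 131/139 130/137 130/133 115/149 114/149 111/149 107/150 105/150 97/159
220 129/157 130/154 140/138 137/139 135/138 132/138 129/138 116/153 113/153 
[... 237 characters left out ...]
 107/156 105/156 104/154 98/159
232 130/158 129/156 142/138 139/138 137/138 134/138 131/138 117/153 114/154 111/155 108/155 106/154 104/154 98/160
236 130/159 130/157 130/154 138/141 136/140 133/140 130/140 130/137 129/134 130/129 130/125 212/0 116/137 98/160
240 130/160 129/158 129/155 134/146 131/147 130/145 130/141 129/139 130/134 130/130 130/126 0/311 116/138 99/159
244 130/160 130/158 130/155 129/153 130/149 129/146 129/143 130/138 130/135 129/131 219/0 213/0 118/136 114/137
248 130/161 130/158 130/155 130/153 130/149 131/145 130/143 129/140 130/135 224/0 220/0 214/1 209/0 115/137
252 130/162 129/160 129/157 130/153 129/150 129/148 130/143 236/0 230/0 225/0 221/0 120/137 118/137 115/137
```

View pics/w2z.png

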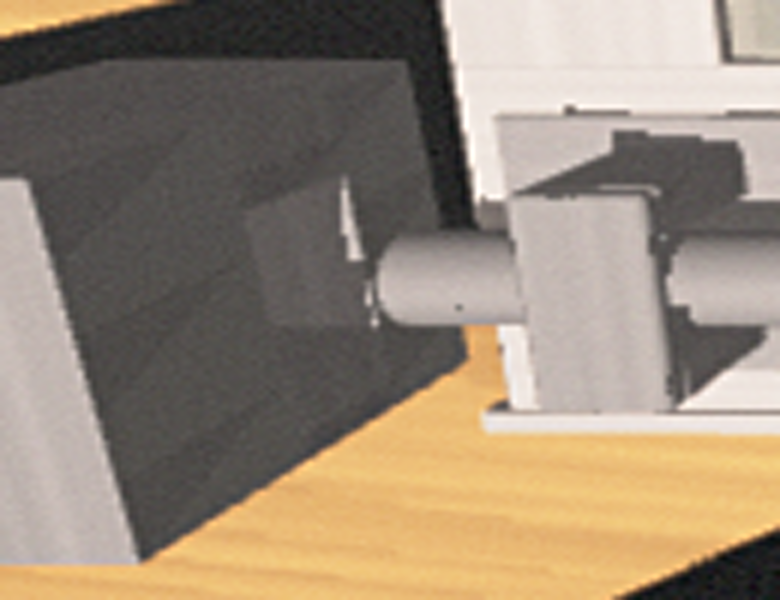

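The zoom shows the hole clearly. Its floor is at z≈0.138 and its top edge at ≈0.153, so the middle is at ≈0.1455. The rod axis is at ≈0.1495 and the tip is ≈13 mm short of the face. So I'll go 4 mm further down, then across, feeling the contact.

```bash
python3 -m creep '[{"x":0,"y":0.0005,"z":0.002,"spin":0,"claw":255},{"x":0,"y":0.001,"z":0.004,"spin":0,"claw":255},{"x":0,"y":0.001,"z":0.004,"spin":0,"claw":255},{"x":-0.003,"y":0.001,"z":0.004,"spin":0,"claw":255},{"x":-0.006,"y":0.001,"z":0.004,"spin":0,"claw":255},{"x":-0.009,"y":0.001,"z":0.004,"spin":0,"claw":255},{"x":-0.009,"y":0.001,"z":0.004,"spin":0,"claw":255},{"x":-0.009,"y":0.001,"z":0.004,"spin":0,"claw":255}]' 40
python3 - <<'E'
from h import *
im,d,c=grab('wrist','w3')
v,u=np.mgrid[0:384,0:512]; P=world(c,u,v,d)
o=telemetry.get_obs(); th=np.radians(6.4); ey=np.array([-np.sin(th),np.cos(th)])
g=o['tcp_pos'][:2]
for v_ in range(204,256,4):
    print(v_,' '.join('%d/%d'%(1000*(P[v_,w,:2]-g)@ey,1000*P[v_,w,2]) for w in range(24,84,4)))
E
```

```text
clock: 4.87
tcp_pos: [0.5523, -0.0079, 0.1656]
tool_rot: [[0.114, -0.993, 0.002], [-0.993, -0.114, 0.001], [-0.001, -0.002, -1.0]]
wrist_force: [-3.8, 0.3, 9.0]
gripper_width: 0.133
204 120/170 120/168 121/164 121/162 121/159 121/156 121/153 120/151 121/147 121/143 121/140 121/137 121/132 120/129 120/125
208 121/170 120/169 120/165 121/162 121/160 121/157 121/154 121/150 121/147 121/144 123/138 120/138 121/133 120/130 120/126
212 120/171 119/170 121/166 121/163 122/159 121/157 120/155 120/152 128/138 126/138 123/138 121/138 121/134 121/130 121/125
216 121/171 121/168 121/166 121/164 120/161 121/158 121/155 132/137 129/138 126/139 124/137 115/147 112/147 110/147 107/147
220 121/172 120/170 121/166 121/163 120/162 121/158 120/156 132/138 129/138 126/139 115/150 113/150 111/150 109/149 105/151
224 120/173 120/170 121/167 121/165 121/161 120/160 120/157 121/153 131/137 127/138 115/152 114/149 110/151 108/152 105/151
228 120/173 121/171 120/169 121/165 120/164 120/161 121/157 121/153 130/138 128/138 116/151 113/152 109/153 108/152 105/152
232 120/174 122/170 121/168 120/167 120/164 121/160 120/158 120/156 131/138 128/138 117/150 114/151 112/150 109/151 107/151
236 120/175 121/172 121/169 121/167 121/163 121/160 121/158 120/156 131/138 128/139 126/138 124/137 121/138 120/135 120/131
240 120/175 120/172 121/170 120/167 122/163 120/162 121/159 121/156 128/143 124/145 122/144 120/144 121/138 121/135 121/131
244 120/176 121/172 121/170 121/168 121/165 121/162 121/159 121/155 120/154 121/149 120/147 120/144 121/139 120/136 121/131
248 121/176 121/173 120/171 120/169 120/166 121/162 120/161 121/157 122/152 121/150 120/148 120/144 121/140 120/138 120/133
252 122/175 121/173 121/171 121/168 121/166 121/163 121/161 121/158 120/156 121/151 121/148 120/145 121/141 218/0 213/0
```

Rod top is now z≈0.1515, so the axis is at 0.1455, level with the hole. Tip is 4 mm from the face. Entering gently.

```bash
python3 -m creep '[{"x":-0.001,"y":0.001,"z":0,"spin":0,"claw":255},{"x":-0.002,"y":0.001,"z":0,"spin":0,"claw":255},{"x":-0.003,"y":0.001,"z":0,"spin":0,"claw":255},{"x":-0.004,"y":0.001,"z":0,"spin":0,"claw":255},{"x":-0.005,"y":0.001,"z":0,"spin":0,"claw":255},{"x":-0.006,"y":0.001,"z":0,"spin":0,"claw":255},{"x":-0.006,"y":0.001,"z":0,"spin":0,"claw":255}]' 40
python3 -m creep '[{"x":-0.001,"y":0,"z":0,"spin":0,"claw":255},{"x":-0.002,"y":0,"z":0,"spin":0,"claw":255},{"x":-0.003,"y":0,"z":0,"spin":0,"claw":255},{"x":-0.003,"y":0,"z":0,"spin":0,"claw":255}]' 40
```

```text
clock: 5.5
tcp_pos: [0.5518, -0.0023, 0.1661]
tool_rot: [[0.114, -0.993, 0.005], [-0.993, -0.114, 0.001], [-0.0, -0.005, -1.0]]
wrist_force: [-0.6, -0.5, 6.3]
gripper_width: 0.133
clock: 5.83
tcp_pos: [0.5516, 0.0001, 0.1663]
tool_rot: [[0.114, -0.993, 0.005], [-0.994, -0.114, 0.0], [0.001, -0.005, -1.0]]
wrist_force: [-2.3, -0.0, 7.3]
gripper_width: 0.136
```

Eight mm further with no resistance, so the tip is in the hole. Continue, slowing before the blind end (about 26 mm to go).

```bash
python3 -m creep '[{"x":-0.002,"y":0,"z":0.0005,"spin":0,"claw":255},{"x":-0.004,"y":0,"z":0.0005,"spin":0,"claw":255},{"x":-0.006,"y":0,"z":0.0005,"spin":0,"claw":255},{"x":-0.008,"y":0,"z":0.0005,"spin":0,"claw":255},{"x":-0.01,"y":0,"z":0.0005,"spin":0,"claw":255},{"x":-0.01,"y":0,"z":0.0005,"spin":0,"claw":255}]' 40
python3 -m creep '[{"x":-0.002,"y":0,"z":0.0003,"spin":0,"claw":255},{"x":-0.004,"y":0,"z":0.0003,"spin":0,"claw":255},{"x":-0.006,"y":0,"z":0.0003,"spin":0,"claw":255},{"x":-0.008,"y":0,"z":0.0003,"spin":0,"claw":255},{"x":-0.01,"y":0,"z":0.0003,"spin":0,"claw":255},{"x":-0.01,"y":0,"z":0.0003,"spin":0,"claw":255}]' 40
python3 -m creep '[{"x":-0.001,"y":0,"z":0,"spin":0,"claw":255},{"x":-0.002,"y":0,"z":0,"spin":0,"claw":255},{"x":-0.002,"y":0,"z":0,"spin":0,"claw":255},{"x":-0.002,"y":0,"z":0,"spin":0,"claw":255}]' 40
```

```text
clock: 6.33
tcp_pos: [0.5504, 0.0099, 0.166]
tool_rot: [[0.114, -0.994, 0.006], [-0.994, -0.114, -0.0], [0.001, -0.006, -1.0]]
wrist_force: [-3.3, 0.7, 6.5]
gripper_width: 0.134
clock: 6.83
tcp_pos: [0.5493, 0.0197, 0.1658]
tool_rot: [[0.114, -0.994, 0.006], [-0.994, -0.114, -0.001], [0.001, -0.006, -1.0]]
wrist_force: [-3.5, 1.1, 6.7]
gripper_width: 0.133
clock: 7.17
tcp_pos: [0.5492, 0.0213, 0.166]
tool_rot: [[0.113, -0.994, 0.006], [-0.994, -0.113, -0.001], [0.002, -0.006, -1.0]]
wrist_force: [-3.2, -1.2, 4.9]
gripper_width: 0.134
```

```bash
python3 -m creep '[{"x":-0.001,"y":0,"z":0,"spin":0,"claw":255},{"x":-0.002,"y":0,"z":0,"spin":0,"claw":255},{"x":-0.002,"y":0,"z":0,"spin":0,"claw":255}]' 40
python3 -m creep '[{"x":-0.0007,"y":0,"z":0,"spin":0,"claw":255},{"x":-0.0013,"y":0,"z":0,"spin":0,"claw":255},{"x":-0.0013,"y":0,"z":0,"spin":0,"claw":255}]' 40
python3 -m creep '[{"x":-0.0007,"y":0,"z":0,"spin":0,"claw":255},{"x":-0.0007,"y":0,"z":0,"spin":0,"claw":255},{"x":-0.0007,"y":0,"z":0,"spin":0,"claw":255}]' 40
```

```text
clock: 7.42
tcp_pos: [0.549, 0.0229, 0.1661]
tool_rot: [[0.113, -0.994, 0.007], [-0.994, -0.113, -0.002], [0.002, -0.006, -1.0]]
wrist_force: [-2.7, -0.9, 6.0]
gripper_width: 0.129
clock: 7.67
tcp_pos: [0.5489, 0.0238, 0.1662]
tool_rot: [[0.113, -0.994, 0.007], [-0.994, -0.113, -0.002], [0.003, -0.007, -1.0]]
wrist_force: [-2.3, -0.7, 6.3]
gripper_width: 0.133
clock: 7.92
tcp_pos: [0.5489, 0.024, 0.1663]
tool_rot: [[0.112, -0.994, 0.007], [-0.994, -0.112, -0.003], [0.003, -0.007, -1.0]]
wrist_force: [-2.3, -0.8, 5.8]
gripper_width: 0.129
```

```bash
for i in 1; do python3 -m creep '[{"x":-0.001,"y":0,"z":0,"spin":0,"claw":255},{"x":-0.0015,"y":0,"z":0,"spin":0,"claw":255},{"x":-0.0015,"y":0,"z":0,"spin":0,"claw":255}]' 40; done
python3 -m creep '[{"x":-0.001,"y":0,"z":0,"spin":0,"claw":255},{"x":-0.0015,"y":0,"z":0,"spin":0,"claw":255},{"x":-0.0015,"y":0,"z":0,"spin":0,"claw":255}]' 40
```

```text
clock: 8.17
tcp_pos: [0.5488, 0.025, 0.1663]
tool_rot: [[0.112, -0.994, 0.007], [-0.994, -0.112, -0.003], [0.004, -0.007, -1.0]]
wrist_force: [-2.6, -0.8, 5.9]
gripper_width: 0.135
clock: 8.42
tcp_pos: [0.5487, 0.0261, 0.1664]
tool_rot: [[0.112, -0.994, 0.008], [-0.994, -0.112, -0.003], [0.004, -0.007, -1.0]]
wrist_force: [-2.6, -1.8, 5.6]
gripper_width: 0.131
```

```bash
python3 -m creep '[{"x":-0.0007,"y":0,"z":0,"spin":0,"claw":255},{"x":-0.0013,"y":0,"z":0,"spin":0,"claw":255},{"x":-0.0013,"y":0,"z":0,"spin":0,"claw":255}]' 40
python3 -m creep '[{"x":-0.0007,"y":0,"z":0,"spin":0,"claw":255},{"x":-0.0013,"y":0,"z":0,"spin":0,"claw":255},{"x":-0.0013,"y":0,"z":0,"spin":0,"claw":255}]' 40
```

```text
clock: 8.67
tcp_pos: [0.5487, 0.0264, 0.1664]
tool_rot: [[0.111, -0.994, 0.008], [-0.994, -0.111, -0.004], [0.005, -0.007, -1.0]]
wrist_force: [-3.0, -2.8, 7.1]
gripper_width: 0.133
clock: 8.92
tcp_pos: [0.5486, 0.0264, 0.1664]
tool_rot: [[0.11, -0.994, 0.008], [-0.994, -0.11, -0.006], [0.007, -0.007, -1.0]]
wrist_force: [-2.7, -3.7, 5.6]
gripper_width: 0.135
```

Motion has stopped at y=0.0264 (predicted 0.0259) with the push force rising to about 3.7 N, so this is the blind end. Next I ease the lid up onto the bolt, then release and retreat.

```bash
python3 -m creep '[{"x":-0.0003,"y":0,"z":-0.001,"spin":0,"claw":255},{"x":-0.0003,"y":-0.0005,"z":-0.002,"spin":0,"claw":255},{"x":-0.0003,"y":-0.0005,"z":-0.002,"spin":0,"claw":255}]' 40
python3 -m creep '[{"x":0,"y":0,"z":0,"spin":0,"claw":200},{"x":0,"y":0,"z":0,"spin":0,"claw":100},{"x":0,"y":0,"z":0,"spin":0,"claw":0},{"x":0,"y":0,"z":0,"spin":0,"claw":0},{"x":0,"y":0,"z":0,"spin":0,"claw":0},{"x":0,"y":0,"z":0,"spin":0,"claw":0},{"x":0,"y":0,"z":0,"spin":0,"claw":0},{"x":0,"y":0,"z":0,"spin":0,"claw":0},{"x":0,"y":0,"z":0,"spin":0,"claw":0},{"x":0,"y":0,"z":0,"spin":0,"claw":0}]' 40
python3 -m creep '[{"x":0,"y":0,"z":-0.02,"spin":0,"claw":0},{"x":0,"y":0,"z":-0.05,"spin":0,"claw":0},{"x":0,"y":0,"z":-0.08,"spin":0,"claw":0},{"x":0,"y":0,"z":-0.11,"spin":0,"claw":0},{"x":0,"y":0,"z":-0.11,"spin":0,"claw":0},{"x":0,"y":0,"z":-0.11,"spin":0,"claw":0}]' 40
python3 - <<'E'
from h import *
im,d,c=grab('wrist','w4')
v,u=np.mgrid[0:384,0:512]; P=world(c,u,v,d)
th=np.radians(6.4); ey=np.array([-np.sin(th),np.cos(th)])
t=(u>150)&(u<350)&(v>120)&(v<260)&(P[...,2]>.185)&(P[...,2]<.21)
n,l,s,_=cv2.connectedComponentsWithStats(t.astype(np.uint8)); k=1+np.argmax(s[1:,4]); q=P[l==k]
m=np.median(q,0); print('tab',len(q),m, 'travel from start', 1000*((m-[.5588,-.0129,0])[:2]@ey))
cv2.imwrite('pics/w4c.png',cv2.resize(im[:,:,::-1],(768,576)))
E
```

```text
clock: 9.17
tcp_pos: [0.5488, 0.0264, 0.1674]
tool_rot: [[0.11, -0.994, 0.007], [-0.994, -0.11, -0.006], [0.007, -0.006, -1.0]]
wrist_force: [1.6, -1.6, -5.5]
gripper_width: 0.131
clock: 10.0
tcp_pos: [0.5488, 0.0263, 0.1674]
tool_rot: [[0.11, -0.994, 0.007], [-0.994, -0.11, -0.006], [0.007, -0.006, -1.0]]
wrist_force: [0.8, 0.1, 0.2]
gripper_width: 1.002
clock: 10.5
tcp_pos: [0.5491, 0.0272, 0.2793]
tool_rot: [[0.11, -0.994, 0.011], [-0.994, -0.11, -0.006], [0.007, -0.01, -1.0]]
wrist_force: [-0.4, -0.3, -0.5]
gripper_width: 1.0
tab 376 [0.54800086 0.02704439 0.19581834] travel from start 40.899221357315774
```

View pics/w4c.png

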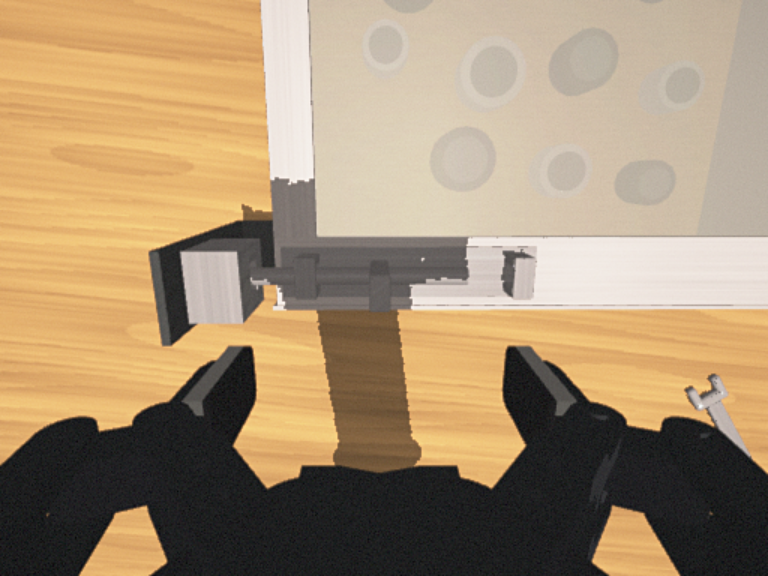

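The view shows the rod in the keeper at (258,278), the tab at (380,285) standing alone with its top at z≈0.196, and the fingers clear. I'll do one hold check a second later, then hand in.

```bash
python3 -m creep '[{"x":0,"y":0,"z":-0.03,"spin":0,"claw":0},{"x":0,"y":0,"z":-0.03,"spin":0,"claw":0},{"x":0,"y":0,"z":-0.03,"spin":0,"claw":0},{"x":0,"y":0,"z":-0.03,"spin":0,"claw":0},{"x":0,"y":0,"z":-0.03,"spin":0,"claw":0},{"x":0,"y":0,"z":-0.03,"spin":0,"claw":0},{"x":0,"y":0,"z":-0.03,"spin":0,"claw":0},{"x":0,"y":0,"z":-0.03,"spin":0,"claw":0},{"x":0,"y":0,"z":-0.03,"spin":0,"claw":0},{"x":0,"y":0,"z":-0.03,"spin":0,"claw":0}]' 40
python3 - <<'E'
from h import *
im,d,c=grab('wrist','w5')
v,u=np.mgrid[0:384,0:512]; P=world(c,u,v,d)
th=np.radians(6.4); ey=np.array([-np.sin(th),np.cos(th)])
t=(u>150)&(u<350)&(v>100)&(v<260)&(P[...,2]>.185)&(P[...,2]<.21)
n,l,s,_=cv2.connectedComponentsWithStats(t.astype(np.uint8)); k=1+np.argmax(s[1:,4]); q=P[l==k]
m=np.median(q,0); tr=1000*((m-[.5588,-.0129,0])[:2]@ey); print('tab',len(q),m,tr)
t1=load('top1')[0]; t2=grab('top','top2')[0]
for n,(r,cc) in dict(can=(slice(145,180),slice(75,120)),collar=(slice(195,230),slice(100,140)),wrench=(slice(210,265),slice(360,415))).items(): print(n,np.abs(t1[r,cc].astype(int)-t2[r,cc]).mean())
if tr>39.5 and m[2]<.2: print(job.close_job())
E
```

```text
clock: 11.38
tcp_pos: [0.5478, 0.0272, 0.3075]
tool_rot: [[0.11, -0.994, 0.008], [-0.994, -0.11, -0.006], [0.007, -0.007, -1.0]]
wrist_force: [0.3, 0.1, 0.3]
gripper_width: 1.001
tab 298 [0.54942898 0.02726592 0.19756759] 40.96018042641154
can 2.8675132275132276
collar 3.165952380952381
wrench 3.9213223140495868
the job is handed in; nothing more can be done
None
```

The case is locked: the lid stays down on the bolt by itself, and the job is handed in at about 11.5 s on the clock.

- **Finding the height:** I gripped the tab and pressed the lid down. The wrist camera showed the keeper's hole middle at about 8.5 mm above the keeper's origin, so I set the rod level with that.
- **Pushing the bolt home:** I slid the bolt in small steps. It stopped after 34.5 mm, against about 34 mm expected, with a peak push of about 3.7 N. I then eased the lid up onto the bolt, opened the gripper and lifted clear.
- **Last checks:** About 1.4 s after letting go, the tab stood 41 mm from where it started. Its top was at z≈0.197, which puts the lid about 10 mm up and inside the bolted range. The top camera showed no real change around the can, collar or wrench.
- **Disagreements:**
  - The tab-top height read 0.196 and then 0.198, which is within depth noise.
  - The bolt's exact starting travel was only inferred, at about 5 to 6 mm.
  - When I eased the lid up, the wrist force briefly reached about -5.5 N, because I lifted slightly past the point where the rod met the top of the hole.

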